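Slide the pigment jar through the spring flap into its bay

ROBOT

A 7-joint arm with a two-finger parallel gripper is mounted at the origin on a cart in front of the work surface, level with it; the furniture and walls round the work are solid. World frame = base frame: x ahead of the robot, y to its left, z up, the work surface at z = 0. Lengths are in m, angles in degrees, forces in N, time in s.
With the tool pointing down it reaches from about 0.425 to 0.875 m from the base axis. Payload 4.7 kg.
Tool frame: the origin (TCP) lies at the very end of the fingers, on their centre line; the grasp point (between the pads) lies 19 mm behind it; z points along the fingers, y is the line along which they close (so a half turn about z gives the same grasp; the last joint's range is limited). The gripper opens to 87 mm and grips with 3 to 60 N. Pads are 19 mm wide; open, the fingers measure 117 mm over their backs; the gripper's body (75 mm by 190 mm) begins 51 mm behind the grasp point.
Start: joints at [70.651, 18.392, -4.016, 83.108, 1.295, 78.541, -3.26], TCP at [0.224, -0.61, 0.223] pointing down, gripper open.
Joint ranges: [-163.93, 163.93], [-17.29, 119.83], [-79.2, 71.16], [3.27, 140.29], [-89.18, 269.18], [5.43, 117.66], [-154.24, 154.24]. Speed limits (degrees/s): [147.25, 147.25, 180, 180, 180, 180, 180].

INTERFACE

Orientations are given as [roll, pitch, yaw] about the fixed x, y, z axes, in that order (R = Rz(yaw) Ry(pitch) Rx(roll)).
In Python, from cell import get_obs, eyes, env gives the robot as it stands.
- The arm moves only by the tool servo_tool, never from a script. Its argument "series" is a list that holds one entry, the list of rows, each a list of 7 numbers: the shift along the tool's x, y, z in units of 300 mm (1.0 is 300 mm), then the turn, a rotation vector about the tool's x, y, z in units of pi rad (1.0 is pi rad), then the opening, from 0 (shut) to 1 (fully open). In form: [[[tx, ty, tz, wx, wy, wz, gripper], ...]]. A call has 1 to 12 rows; each row is the pose to reach, as a shift and turn from the pose commanded when the call began, along the tool's axes at that moment, turning the shorter way round; what a row does not reach only later rows make up. A row lasts 1/12 s, in which the tool goes at most 41.7 mm and 7.16 degrees, less where a joint would pass 70% of its speed; a pose out of reach is approached as far as the arm can. A call with a number of a shift or a turn outside -1 to 1 is refused whole. A call with a gripper value outside its range is refused whole. The fingers move at their own pace and stop on an object; "grip_force" is the grip in N (left out, the last holds). Time passes only in rows, so rows that repeat a pose let the fingers close. It gives the time, the measured TCP pose, the force, the opening and the grip force at its end, in the units of the state.
- get_obs(): the state, without advancing time (a new reading comes with each control period).
- eyes.read_camera(name): name is "scene" or "side" or "wrist"; returns a dict with "frame" (384x512x3 uint8, red, green, blue), "depth" (384x512 float32, m along the optical axis (not along the pixel's ray), 0 where there is no reading), "fx", "fy", "cx", "cy" (pixels), "origin" and "rotation" of the camera in the world; the wrist camera has in their place "mount" (4x4, takes a point from camera to tool coordinates, whose origin is the TCP and whose axes are the flange's). Camera axes: x right, y down, z forward; pixel columns grow to the right and rows downward; lengths in m; the calibration is good to about 2 mm. A picture is of the moment at which its call begins: read the wrist's pose just before it.
- env.sign_off(): hands the job in; it is judged then, once.
The state is a dict: "time_s": time; "qpos": joint angles; "joint_velocities": joint speeds; "effort": joint torques, N m; "tool_pos": TCP position; "tool_rot": TCP orientation; "force": force on the tool from outside, world axes, zero at the start; "wrist_torque": the same for the moment, N m; "grip_width": finger opening in m; "grasp_force": force on a finger pad.
Only numpy, scipy, OpenCV 4.12 (cv2) and the standard library are available. Lean on these libraries where they do the work, as an engineer would, in place of code of your own. Each camera call takes 0.05 s, during which the arm holds its last target. There are 200 camera calls.

TASK

The lid of the pigment jar is only laid on, so put the jar away by sliding it upright over the table into the small wooden bay, without lifting it, tipping it or squeezing it hard. Push the bay's self-closing flap inward with one finger, ahead of the jar, and push the jar in through the opening with the other finger, so that the jar itself never shoves the shut flap open. Leave the jar standing in the bay with the flap fallen shut behind it, and leave the glass muller, the dropper bottle and the eraser where they are.

Things in the scene. Friction and masses are not known exactly. Their poses are not given: they have to be found in the camera images.
- jar: the only pigment jar: upright black cylinder with a grey lid, 42 mm in diameter (44 over the lid), 66 mm high, 0.10 to 0.21 kg. Origin at the centre of its underside, z up. It starts outside, in front of the flap.
- bay: fixed bay of plain light wood on the table, no floor, roof or sill: fingers can travel through it from above. Origin on the table in the middle of the doorway; +x points through the doorway into the bay, y left, z up. Walls 45 mm high, 6 mm thick. Doorway (x = 0) 58 mm wide, inside 66 mm wide. In front, two wings flare as a funnel to about 90 mm wide at x = -45 mm.
- flap (a joint): angle of the flap in the doorway: thin upright aluminium leaf, 55 mm wide, from 4 to 43 mm above the table, hinged on an upright pin at the doorway's left (+y) post (bay frame x 0, y 28 mm). 0 = shut (its start), up to 1.75 as it swings into the bay (1.57 = along the left wall); never outward. A light spring (under 2 N at mid-leaf) shuts it in about 0.5 s.
- flap_edge (a point): middle of the free upright edge of the flap, 56 mm from the hinge pin, 23 mm above the table. It sweeps the first 57 mm of the bay, so the flap can shut only if the jar's axis is about 80 mm or more past the doorway.
- muller: bystander: glass muller with a brown turned knob, 60 mm in diameter, 104 mm high, on the left of the bay. Origin at the centre of its underside.
- dropper: bystander: small amber dropper bottle with a black teat, 34 mm in diameter, 102 mm high, on the left of the bay. Origin at the centre of its underside.
- eraser: bystander: pale eraser, 22x50x13 mm, on the left of the bay. Origin at the centre of its underside.
- bay_end (a point): point on the table at the middle of the end wall's inner face, 178 mm past the doorway
Not all that is in view belongs to the job. Leave any turquoise or yellow look-alike of the jar alone.

How it is judged:
By the outcome, as a careful person would: the job done as asked, in the order asked, and still so for the second after the job is handed in, with the robot touching nothing.
It also fails if it takes over 51 s, if anything falls off the work surface, if the arm or the gripper's body presses on something with over 40 N, if the wrist force passes 120 N, or if a joint passes its speed limit or range.

## Working session

There is one attempt and no reset: what is moved stays moved. The work goes in short steps, Python scripts to look and compute and a tool call to move; the robot and the scene stay as the last step left them, time stands still between calls to the robot, and variables do not carry over. Pictures are saved under pics/ and viewed, at most 13 in all, crops included, and the job is handed in when it is done.

Besides the shell and the picture viewer there is one more tool, called after "Emit:" as name(argument=value, ...) on one line, values as JSON. servo_tool: Moves the arm, as the interface text tells. Shifts and turns lie within -1 to 1; 1 stands for 300 mm of shift or pi rad of turn. Its arguments: {"type":"object","properties":{"series":{"type":"array"},"grip_force":{"type":"number"}},"required":["series"]}

```bash
mkdir -p pics; cat > h.py <<'E'
import numpy as np,cv2
from cell import get_obs,eyes,env
from scipy.spatial.transform import Rotation as R
def shot(name,out):
    o=get_obs(); d=eyes.read_camera(name)
    np.savez('pics/'+out+'.npz',obs_p=o['tool_pos'],obs_r=o['tool_rot'],**d)
    cv2.imwrite('pics/'+out+'.png',d['frame'][:,:,::-1]); return d
def load(out):
    d=dict(np.load('pics/'+out+'.npz'))
    if 'mount' in d:
        T=np.eye(4);T[:3,:3]=R.from_euler('xyz',d['obs_r'],degrees=True).as_matrix();T[:3,3]=d['obs_p']
        M=T@d['mount'];d['rotation']=M[:3,:3];d['origin']=M[:3,3]
    return d
def ray(d,u,v,z):
    """pixel -> world at plane z"""
    r=d['rotation']@np.array([(u-d['cx'])/d['fx'],(v-d['cy'])/d['fy'],1]); o=d['origin']
    return o+r*(z-o[2])/r[2]
def pt(d,u,v):
    z=d['depth'][int(v),int(u)]
    return d['origin']+d['rotation']@(z*np.array([(u-d['cx'])/d['fx'],(v-d['cy'])/d['fy'],1]))
def cloud(d):
    v,u=np.mgrid[:384,:512];z=d['depth']
    c=np.stack([(u-d['cx'])/d['fx']*z,(v-d['cy'])/d['fy']*z,z],-1)
    return c@d['rotation'].T+d['origin']
E
python3 - <<'E'
from h import *
print(get_obs())
for n in('scene','side','wrist'):
    d=shot(n,n+'0');print(n,d.get('origin'),d['fx'])
a=cv2.imread('pics/scene0.png');b=cv2.imread('pics/side0.png')
E
```

```text
{'time_s': 0.0, 'qpos': array([70.65009747, 18.43928252, -4.01433773, 83.17558564,  1.2941906 ,
       78.54027156, -3.26078588]), 'joint_velocities': array([-0.05658765, -0.00351791,  0.04153515,  0.00075902,  0.04156005,
        0.08869607, -0.0101866 ]), 'effort': array([-3.61331022e-04, -4.91300154e+01, -4.03989851e-01, -3.12530780e+01,
       -6.38876553e-02,  4.38667636e-02,  1.96460746e-04]), 'tool_pos': array([ 0.22374679, -0.60968318,  0.22145283]), 'tool_rot': array([-1.79890054e+02,  5.35397696e-03,  2.01575922e+01]), 'force': array([-0.22199625, -0.44621545,  0.26141526]), 'wrist_torque': array([-0.01803119,  0.04476288, -0.06038158]), 'grasp_force': 0.0, 'grip_width': 0.08683869553063768}
scene [-0.07171588  0.68998301  0.59802141] 424.4672397455694
side [0.44057393 1.09460211 0.41517663] 412.72569067768126
wrist None 274.09207353555206
```

View pics/scene0.png

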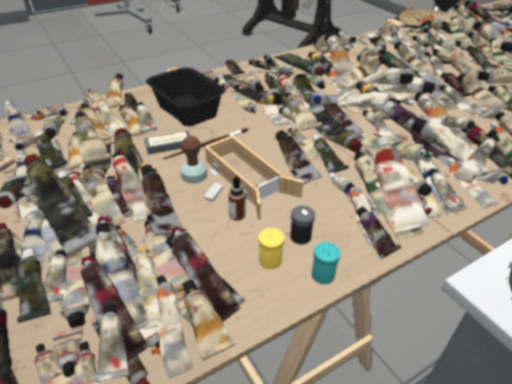

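View pics/side0.png

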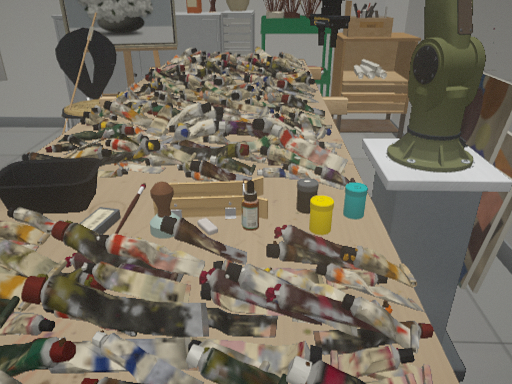

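The scene view shows the black jar at (302,224), with the bay doorway near (268,188) and its end near (225,150). The dropper is at (237,200), the muller at (192,160) and the eraser at (214,191). The yellow decoy is at (270,248) and the turquoise one at (325,262). Next I'll enlarge this area and rectify it.

```bash
python3 - <<'E'
from h import *
d=load('scene0')
for n,u,v,z in[('jar lid',302,212,.066),('yellow',270,235,.066),('turq',325,249,.066),('dropperbase',237,214,0),('muller base',193,176,0),('eraser',214,191,.013)]:
    print(n,ray(d,u,v,z).round(3),pt(d,u,v).round(3))
a=cv2.imread('pics/scene0.png')[110:290,140:360]
cv2.imwrite('pics/c1.png',cv2.resize(a,None,fx=3.33,fy=3.33,interpolation=cv2.INTER_CUBIC))
c=cloud(d)
# top-down map of points 35..50mm high
for nm in('scene0','side0'):
    d=load(nm);c=cloud(d).reshape(-1,3);f=d['frame'].reshape(-1,3)
    m=(c[:,0]>.3)&(c[:,0]<.9)&(c[:,1]>-.2)&(c[:,1]<.35)&(c[:,2]>.036)&(c[:,2]<.05)
    im=np.zeros((600,550,3),np.uint8)
    for p,q in zip(c[m],f[m]): cv2.circle(im,(int((.35-p[1])*1000),int((.9-p[0])*1000)),1,q[::-1].tolist(),-1)
    cv2.imwrite(f'pics/top_{nm}.png',im)
cv2.imwrite('pics/tops.png',np.hstack([cv2.imread('pics/top_scene0.png')[:,:400],cv2.imread('pics/top_side0.png')[:,:400]]))
E
```

```text
Traceback (most recent call last):
  File "h.py", line 17, in ray
    return o+r*(z-o[2])/r[2]
                        ~^^^
IndexError: invalid index to scalar variable.
```

```bash
python3 - <<'E'
import re
s=open('h.py').read()
s=s.replace("    return d\ndef ray","    if d['rotation'].shape==(3,): d['rotation']=R.from_euler('xyz',d['rotation'],degrees=True).as_matrix()\n    return d\ndef ray")
open('h.py','w').write(s)
import numpy as np
print(np.load('pics/scene0.npz')['rotation'])
E
cat > m1.py <<'E'
from h import *
d=load('scene0'); print(d['rotation'])
for n,u,v,z in[('jar lid',302,212,.066),('yellow',270,235,.066),('turq',325,249,.066),('dropperbase',237,214,0),('muller base',193,176,0),('eraser',214,191,.013)]:
    print(n,ray(d,u,v,z).round(3),pt(d,u,v).round(3))
a=cv2.imread('pics/scene0.png')[110:290,140:360]
cv2.imwrite('pics/c1.png',cv2.resize(a,None,fx=3.33,fy=3.33,interpolation=cv2.INTER_CUBIC))
for nm in('scene0','side0'):
    d=load(nm);c=cloud(d).reshape(-1,3);f=d['frame'].reshape(-1,3)
    m=(c[:,0]>.3)&(c[:,0]<.9)&(c[:,1]>-.2)&(c[:,1]<.35)&(c[:,2]>.036)&(c[:,2]<.05)
    im=np.zeros((600,550,3),np.uint8)
    for p,q in zip(c[m],f[m]): cv2.circle(im,(int((.35-p[1])*1000),int((.9-p[0])*1000)),1,q[::-1].tolist(),-1)
    cv2.imwrite(f'pics/top_{nm}.png',im)
cv2.imwrite('pics/tops.png',np.hstack([cv2.imread('pics/top_scene0.png')[:,:400],cv2.imread('pics/top_side0.png')[:,:400]]))
E
python3 m1.py
```

```text
[-130.82895974   -0.95524909 -121.52094724]
[[-0.52273759 -0.56392899  0.63931956]
 [-0.85233061  0.33106158 -0.40488363]
 [ 0.01667147 -0.75655953 -0.65371227]]
jar lid [0.365 0.322 0.066] [0.364 0.322 0.066]
yellow [0.346 0.403 0.066] [0.347 0.402 0.064]
turq [0.272 0.341 0.066] [0.273 0.34  0.064]
dropperbase [0.481 0.394 0.   ] [0.463 0.404 0.02 ]
muller base [0.64  0.419 0.   ] [0.612 0.429 0.023]
eraser [0.555 0.408 0.013] [0.556 0.408 0.013]
```

View pics/c1.png

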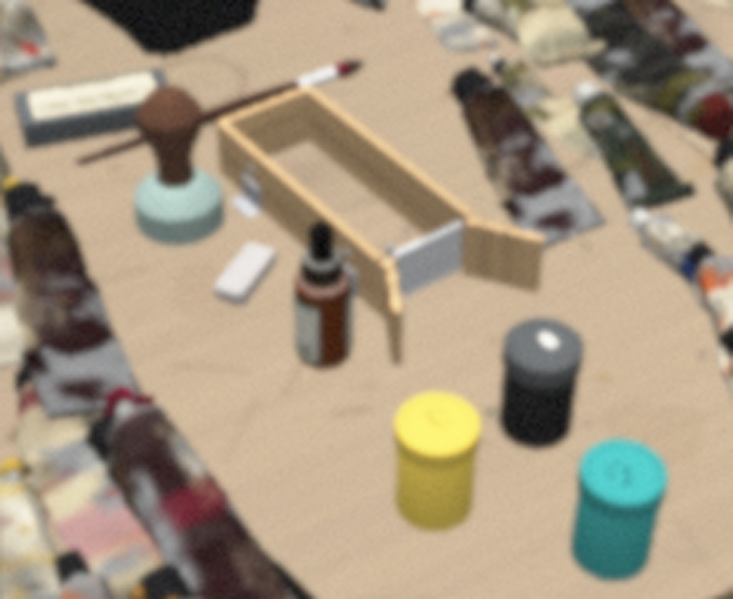

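```bash
python3 - <<'E'
from h import *
d=load('scene0')
for n,u,v,z in[('flap L top',396,254,.043),('flap R top',463,221,.043),('rpost top',465,216,.045),('lpost top',386,263,.045),('wingR end',543,238,.045),('wingL end',398,308,.045),('endL outer',220,125,.045),('endR outer',308,86,.045),('jar lid c',542,345,.066),('yellow c',437,425,.066),('turq',622,470,.066),('dropper base c',322,348,0.005),('muller',179,215,.0),('eraser c',245,270,.013)]:
    print(n,ray(d,140+u/3.333,110+v/3.333,z).round(3))
c=cloud(d).reshape(-1,3);f=d['frame'].reshape(-1,3).astype(int)
m=(abs(c[:,2]-.045)<.004)&(c[:,0]>.4)&(c[:,0]<.75)&(c[:,1]>.2)&(c[:,1]<.45)&(f[:,0]>120)&(f[:,0]-f[:,2]>30)
print(m.sum(), cv2.minAreaRect(c[m][:,:2].astype(np.float32)))
# jar top circle
m=(c[:,2]>.058)&(c[:,2]<.075)&(abs(c[:,0]-.36)<.04)&(abs(c[:,1]-.322)<.04)
print('jar',cv2.minEnclosingCircle(c[m][:,:2].astype(np.float32)),c[m].mean(0))
E
```

```text
flap L top [0.491 0.337 0.043]
flap R top [0.497 0.284 0.043]
rpost top [0.498 0.281 0.045]
lpost top [0.484 0.348 0.045]
wingR end [0.456 0.251 0.045]
wingL end [0.446 0.363 0.045]
endL outer [0.666 0.37  0.045]
endR outer [0.678 0.295 0.045]
jar lid c [0.361 0.323 0.066]
yellow c [0.34  0.405 0.066]
turq [0.267 0.342 0.066]
dropper base c [0.476 0.398 0.005]
muller [0.644 0.415 0.   ]
eraser c [0.556 0.409 0.013]
585 ((0.5627890825271606, 0.28979480266571045), (0.2368309497833252, 0.15954475104808807), 1.2450988292694092)
jar ((0.36260274052619934, 0.32314589619636536), 0.022954050451517105) [0.36009923 0.32386355 0.06386131]
```

View pics/tops.png

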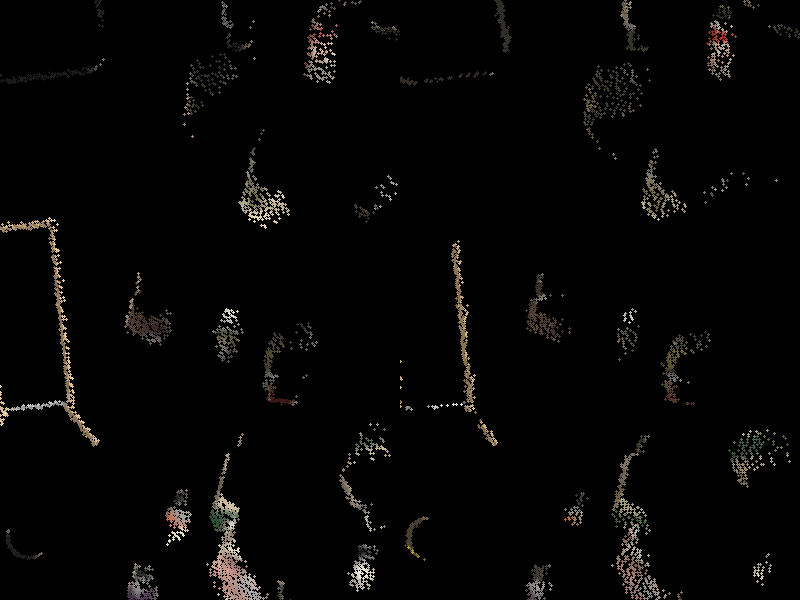

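```bash
cat >> h.py <<'E'
def Rt(yaw,tilt=0):
    """tool down, tool y = heading (yaw-90) ; tilt>0: tips lead along heading"""
    h=np.radians(yaw-90)
    ax=np.array([-np.sin(h),np.cos(h),0])   # left of heading
    return R.from_rotvec(-np.radians(tilt)*ax)*R.from_euler('xyz',[180,0,yaw],degrees=True)
def rows(p0,r0,targets):
    """targets: (xyz, Rotation, grip)"""
    for p,r,g in targets:
        s=r0.inv().apply(np.array(p)-p0)/.3; w=(r0.inv()*r).as_rotvec()/np.pi
        print([round(float(x),4) for x in (*s,*w)]+[g])
B=5.1
def bay(x,y,o=(.494,.3125),b=None):
    b=np.radians(B if b is None else b)
    return np.array([o[0]+x*np.cos(b)-y*np.sin(b),o[1]+x*np.sin(b)+y*np.cos(b)])
E
python3 - <<'E'
from h import *
o=get_obs();p=o['tool_pos'];r=R.from_euler('xyz',o['tool_rot'],degrees=True)
for q,y in[((.45,-.40,.25),50),((.6,-.13,.25),75),((.52,.13,.25),95),((.43,.31,.25),95)]:
    rows(p,r,[(q,Rt(y),1)]); p=np.array(q);r=Rt(y)
# refine bay
d=load('scene0');c=cloud(d).reshape(-1,3);m=(c[:,2]>.036)&(c[:,2]<.05)
c=c[m]
w=c[(c[:,0]>.51)&(c[:,0]<.66)&(abs(c[:,1]-.29)<.02)];k=np.polyfit(w[:,0],w[:,1],1);print('rwall',k,np.degrees(np.arctan(k[0])),w[:,1].std())
w=c[(c[:,0]>.51)&(c[:,0]<.65)&(abs(c[:,1]-.36)<.018)];k=np.polyfit(w[:,0],w[:,1],1);print('lwall',k,len(w))
w=c[(c[:,1]>.31)&(c[:,1]<.355)&(abs(c[:,0]-.672)<.02)];k=np.polyfit(w[:,1],w[:,0],1);print('end',k)
w=c[(c[:,1]>.29)&(c[:,1]<.335)&(abs(c[:,0]-.494)<.01)];k=np.polyfit(w[:,1],w[:,0],1);print('flap',k,len(w))
E
```

```text
[0.9489, -0.3968, -0.0938, -0.0005, -0.0001, -0.1658, 1]
[1.0108, -0.1955, -0.0, 0.0, 0.0, -0.1389, 1]
[0.7681, -0.4819, -0.0, 0.0, 0.0, -0.1111, 1]
[0.6239, -0.2466, -0.0, 0.0, 0.0, 0.0, 1]
rwall [0.10702754 0.22642783] 6.108971208600223 0.004941573197046592
lwall [0.10793839 0.29809331] 210
end [-0.09660231  0.70506456]
flap [-0.11873761  0.53098245] 59
```

Emit:
servo_tool(series=[[[0.32,-0.13,-0.09,0,0,-0.055,1],[0.64,-0.26,-0.09,0,0,-0.11,1],[0.95,-0.4,-0.09,0,0,-0.166,1],[0.95,-0.4,-0.09,0,0,-0.166,1],[0.95,-0.4,-0.09,0,0,-0.166,1],[0.95,-0.4,-0.09,0,0,-0.166,1],[0.95,-0.4,-0.09,0,0,-0.166,1],[0.95,-0.4,-0.09,0,0,-0.166,1],[0.95,-0.4,-0.09,0,0,-0.166,1],[0.95,-0.4,-0.09,0,0,-0.166,1]]])

```text
time_s: 0.98
tool_pos: [0.4512, -0.398, 0.2494]
tool_rot: [-180.0, 0.0, 50.2]
force: [-0.7, -1.6, -0.7]
grip_width: 0.0869
grasp_force: 0.0
```

Emit:
servo_tool(series=[[[1,-0.195,0,0,0,-0.139,1],[1,-0.195,0,0,0,-0.139,1],[1,-0.195,0,0,0,-0.139,1],[1,-0.195,0,0,0,-0.139,1],[1,-0.195,0,0,0,-0.139,1],[1,-0.195,0,0,0,-0.139,1],[1,-0.195,0,0,0,-0.139,1],[1,-0.195,0,0,0,-0.139,1],[1,-0.195,0,0,0,-0.139,1]]])

```text
time_s: 1.73
tool_pos: [0.5991, -0.1277, 0.2491]
tool_rot: [-180.0, -0.1, 75.4]
force: [-0.7, 0.8, -0.1]
grip_width: 0.0867
grasp_force: 0.0
```

Emit:
servo_tool(series=[[[0.77,-0.48,0,0,0,-0.111,1],[0.77,-0.48,0,0,0,-0.111,1],[0.77,-0.48,0,0,0,-0.111,1],[0.77,-0.48,0,0,0,-0.111,1],[0.77,-0.48,0,0,0,-0.111,1],[0.77,-0.48,0,0,0,-0.111,1],[0.77,-0.48,0,0,0,-0.111,1],[0.77,-0.48,0,0,0,-0.111,1]]])

```text
time_s: 2.4
tool_pos: [0.5166, 0.1323, 0.25]
tool_rot: [180.0, -0.0, 95.4]
force: [-0.1, 0.0, -0.4]
grip_width: 0.0872
grasp_force: 0.0
```

Emit:
servo_tool(series=[[[0.62,-0.25,0,0,0,0,1],[0.62,-0.25,0,0,0,0,1],[0.62,-0.25,0,0,0,0,1],[0.62,-0.25,0,0,0,0,1],[0.62,-0.25,0,0,0,0,1],[0.62,-0.25,0,0,0,0,1],[0.62,-0.25,0,0,0,0,1]]])

```text
time_s: 2.98
tool_pos: [0.428, 0.3063, 0.2494]
tool_rot: [180.0, 0.1, 95.1]
force: [1.1, -0.8, 0.3]
grip_width: 0.087
grasp_force: 0.0
```

```bash
sed -i 's/^B=5.1/B=6.1/; s/o=(.494,.3125)/o=(.4935,.3153)/' h.py; python3 - <<'E'
from h import *
shot('wrist','w1');d=load('w1');print(d['origin'],d['obs_p'])
a=cv2.imread('pics/w1.png')
b=np.radians(B);o=np.array([.4935,.3153])
# predicted marks overlaid
def proj(P):
    q=d['rotation'].T@(np.array(P)-d['origin']);return (int(d['fx']*q[0]/q[2]+d['cx']),int(d['fy']*q[1]/q[2]+d['cy']))
c2=cv2.resize(a,None,fx=1.5,fy=1.5,interpolation=cv2.INTER_CUBIC)
for P in [(*bay(0,29),.045),(*bay(0,-29),.045),(*bay(178,33) if 0 else bay(.178,.033),.045),(*bay(.178,-.033),.045),(*bay(0,.029),.045),(*bay(0,-.029),.045),(.361,.323,.066)]:
    if abs(P[0])>2: continue
    u,v=proj(P);cv2.circle(c2,(int(u*1.5),int(v*1.5)),3,(0,0,255),-1)
cv2.imwrite('pics/w1c.png',c2)
c=cloud(d).reshape(-1,3)
m=(c[:,2]>.06)&(c[:,2]<.072)&(abs(c[:,0]-.36)<.035)&(abs(c[:,1]-.322)<.035)
print('jar',cv2.minEnclosingCircle(c[m][:,:2].astype(np.float32)),m.sum())
m=(c[:,2]>.036)&(c[:,2]<.05);c=c[m]
def L(s,a,b,n):
    w=c[s]
    if len(w)>10: k=np.polyfit(w[:,a],w[:,b],1);print(n,k,len(w),np.abs(w[:,b]-np.polyval(k,w[:,a])).max())
L((c[:,0]>.51)&(c[:,0]<.66)&(abs(c[:,1]-.289)<.013),0,1,'r')
L((c[:,0]>.51)&(c[:,0]<.66)&(abs(c[:,1]-.36)<.013),0,1,'l')
L((c[:,1]>.295)&(c[:,1]<.338)&(abs(c[:,0]-.494)<.01),1,0,'flap')
E
```

```text
File "<stdin>", line 9
    for P in [(*bay(0,29),.045),(*bay(0,-29),.045),(*bay(178,33) if 0 else bay(.178,.033),.045),(*bay(.178,-.033),.045),(*bay(0,.029),.045),(*bay(0,-.029),.045),(.361,.323,.066)]:
                                                                 ^^
SyntaxError: invalid syntax
```

```bash
cat > m2.py <<'E'
from h import *
import sys
n=sys.argv[1]
shot('wrist',n);d=load(n)
a=cv2.imread(f'pics/{n}.png')
def proj(P):
    q=d['rotation'].T@(np.array(P)-d['origin']);return (d['fx']*q[0]/q[2]+d['cx'],d['fy']*q[1]/q[2]+d['cy'])
c2=cv2.resize(a,None,fx=1.5,fy=1.5,interpolation=cv2.INTER_CUBIC)
for x,y in[(.178,.033),(.178,-.033),(0,.029),(0,-.029)]:
    u,v=proj((*bay(x,y),.045));cv2.circle(c2,(int(u*1.5),int(v*1.5)),3,(0,0,255),-1)
u,v=proj((.361,.323,.066));cv2.circle(c2,(int(u*1.5),int(v*1.5)),3,(0,0,255),-1)
cv2.imwrite(f'pics/{n}c.png',c2)
c=cloud(d).reshape(-1,3)
m=(c[:,2]>.06)&(c[:,2]<.072)&(abs(c[:,0]-.36)<.035)&(abs(c[:,1]-.322)<.035)
if m.sum(): print('jar',cv2.minEnclosingCircle(c[m][:,:2].astype(np.float32)),m.sum())
m=(c[:,2]>.036)&(c[:,2]<.05);c=c[m]
def L(s,a,b,n):
    w=c[s]
    if len(w)>10: k=np.polyfit(w[:,a],w[:,b],1);print(n,k,len(w),np.abs(w[:,b]-np.polyval(k,w[:,a])).max())
L((c[:,0]>.51)&(c[:,0]<.66)&(abs(c[:,1]-.289)<.013),0,1,'r')
L((c[:,0]>.51)&(c[:,0]<.66)&(abs(c[:,1]-.36)<.013),0,1,'l')
L((c[:,1]>.295)&(c[:,1]<.338)&(abs(c[:,0]-.494)<.01),1,0,'flap')
E
python3 m2.py w1
```

```text
jar ((0.3609720468521118, 0.32076019048690796), 0.022264523431658745) 937
r [0.10684491 0.22477539] 583 0.0040016506813543296
l [0.10781535 0.29599177] 594 0.0036355817036283766
flap [-0.11732341  0.52888982] 88 0.0020027210958701303
```

View pics/w1c.png

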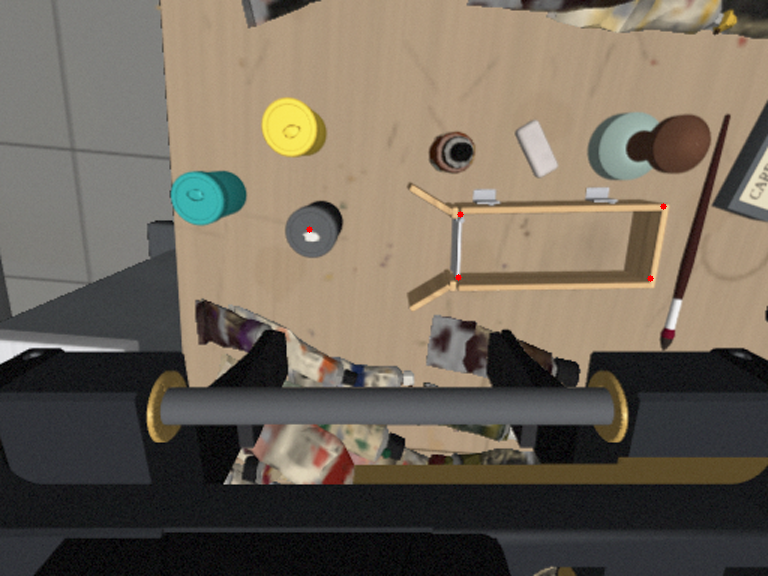

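```bash
sed -i 's/o=(.4935,.3153)/o=(.493,.3143)/' h.py; python3 - <<'E'
from h import *
d=load('w1');print(d['mount'].round(3),d['origin'],get_obs()['qpos'].round(1))
c=cloud(d)
cc=c.reshape(-1,3);b=np.radians(B);q=cc[:,:2]-np.array([.493,.3143]);bx=q[:,0]*np.cos(b)+q[:,1]*np.sin(b);by=-q[:,0]*np.sin(b)+q[:,1]*np.cos(b)
u=np.tile(np.arange(512),384);v=np.repeat(np.arange(384),512)
ok=(v<225)
for lo in(-.1,-.07,-.05): 
    m=ok&(by>lo)&(by<lo+.02)&(bx>-.25)&(bx<.25);print(lo,np.percentile(cc[m][:,2],[50,99,100]).round(3))
for x0 in np.arange(-.25,.25,.05):
    m=ok&(by>-.06)&(by<-.047)&(bx>x0)&(bx<x0+.05);print(round(x0,2),m.sum(),cc[m][:,2].max().round(3) if m.sum() else '')
for y,n in[(.087,'drop'),]:
    m=ok&(cc[:,2]>.08)&(by>.04);print(np.c_[bx[m],by[m]].min(0),np.c_[bx[m],by[m]].max(0),cc[m][:,2].max())
E
```

```text
[[ 0.001 -0.956 -0.294  0.081]
 [ 1.     0.001  0.001 -0.001]
 [-0.001 -0.294  0.956 -0.162]
 [ 0.     0.     0.     1.   ]] [0.42009548 0.38688737 0.41093653] [ 10.7   6.4 -52.1  96.9   5.2  79.3 -37.3]
-0.1 [0.002 0.044 0.048]
-0.07 [0.001 0.044 0.046]
-0.05 [0.002 0.046 0.047]
-0.25 238 0.003
-0.2 253 0.003
-0.15 247 0.003
-0.1 253 0.003
-0.05 215 0.046
-0.0 105 0.003
0.05 106 0.003
0.1 101 0.004
0.15 105 0.003
0.2 211 0.012
[-0.0647783   0.06588539] [0.17460479 0.1063595 ] 0.4109365315348239
```

```bash
cat >> h.py <<'E'
def T(bx,by,z,head,tilt=3,g=1):
    return ((*bay(bx/1e3,by/1e3),z),Rt(90+B+head,tilt),g)
E
python3 - <<'E'
from h import *
o=get_obs();p=o['tool_pos'];r=R.from_euler('xyz',o['tool_rot'],degrees=True)
rows(p,r,[T(-130,22,z,-12) for z in(.249,.09,.011)])
E
```

```text
[0.0781, -0.2198, 0.0005, -0.0165, -0.001, 0.0598, 1]
[0.0792, -0.22, 0.5305, -0.0165, -0.001, 0.0598, 1]
[0.0797, -0.2201, 0.7938, -0.0165, -0.001, 0.0598, 1]
```

Emit:
servo_tool(series=[[[0.078,-0.22,0,-0.0165,-0.001,0.06,1],[0.078,-0.22,0,-0.0165,-0.001,0.06,1],[0.078,-0.22,0,-0.0165,-0.001,0.06,1],[0.079,-0.22,0.1,-0.0165,-0.001,0.06,1],[0.079,-0.22,0.2,-0.0165,-0.001,0.06,1],[0.079,-0.22,0.3,-0.0165,-0.001,0.06,1],[0.079,-0.22,0.4,-0.0165,-0.001,0.06,1],[0.079,-0.22,0.5,-0.0165,-0.001,0.06,1],[0.079,-0.22,0.53,-0.0165,-0.001,0.06,1],[0.079,-0.22,0.53,-0.0165,-0.001,0.06,1]]])

```text
time_s: 3.87
tool_pos: [0.3598, 0.3215, 0.0882]
tool_rot: [177.3, 0.1, 84.0]
force: [0.0, -0.3, 0.3]
grip_width: 0.0867
grasp_force: 0.0
```

```bash
python3 - <<'E'
from h import *
o=get_obs();p=o['tool_pos'];r=R.from_euler('xyz',o['tool_rot'],degrees=True)
print(p,o['tool_rot'],o['qpos'].round(1))
rows(p,r,[T(-130,22,z,-12) for z in(.09,.011)])
d=shot('wrist','w2');d=load('w2');c=cloud(d).reshape(-1,3)
m=(c[:,2]>.06)&(c[:,2]<.072)&(abs(c[:,0]-.36)<.035)&(abs(c[:,1]-.322)<.035)
print('jar',cv2.minEnclosingCircle(c[m][:,:2].astype(np.float32)),m.sum(), c[m][:,2].mean())
E
```

```text
[0.35979652 0.32149431 0.08818075] [1.77274225e+02 1.10386503e-01 8.40334009e+01] [  6.6   8.2 -55.6 115.4  10.6  58.9 -60.1]
[0.0034, 0.0053, -0.0058, -0.0015, 0.0006, -0.0003, 1]
[0.0039, -0.0072, 0.2572, -0.0015, 0.0006, -0.0003, 1]
jar ((0.3606824278831482, 0.3208954632282257), 0.022408420220017433) 2633 0.06399121320466242
```

View pics/w2.png

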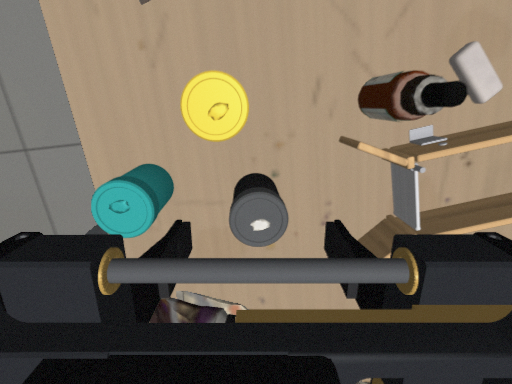

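Emit:
servo_tool(series=[[[0.004,0,0.06,-0.0015,0,0,1],[0.004,0,0.12,-0.0015,0,0,1],[0.004,-0.005,0.18,-0.0015,0,0,1],[0.004,-0.007,0.23,-0.0015,0,0,1],[0.004,-0.007,0.255,-0.0015,0,0,1],[0.004,-0.007,0.255,-0.0015,0,0,1],[0.004,-0.007,0.255,-0.0015,0,0,1]]])

```text
time_s: 4.5
tool_pos: [0.3628, 0.3265, 0.0153]
tool_rot: [176.7, -0.2, 84.2]
force: [-0.7, 0.3, 0.1]
grip_width: 0.0869
grasp_force: 0.0
```

```bash
python3 - <<'E'
from h import *
o=get_obs();p=o['tool_pos'];r=R.from_euler('xyz',o['tool_rot'],degrees=True)
print(p,o['tool_rot'],o['qpos'].round(1),o['force'])
h=np.radians(-12);u=np.array([np.cos(h),np.sin(h)])
# advance along heading: s from 0 (TCP over jar) ; 22.5 = contact
print('A');rows(p,r,[T(*(np.array([-130,22])+s*u),.011,-12) for s in(20,40,60,80,95)])
E
```

```text
[0.36284696 0.32651667 0.0152978 ] [ 1.76674018e+02 -1.55156428e-01  8.41899036e+01] [  1.4  16.4 -52.6 118.6  20.2  51.  -68.4] [-0.68315953  0.25570401  0.07329552]
A
[-0.0144, 0.0623, 0.0179, 0.0018, -0.0009, 0.0005, 1]
[-0.0145, 0.1289, 0.0218, 0.0018, -0.0009, 0.0005, 1]
[-0.0146, 0.1954, 0.0257, 0.0018, -0.0009, 0.0005, 1]
[-0.0147, 0.262, 0.0295, 0.0018, -0.0009, 0.0005, 1]
[-0.0148, 0.3119, 0.0324, 0.0018, -0.0009, 0.0005, 1]
```

Emit:
servo_tool(series=[[[0,0,0,0,0,0,1],[0,0,0,0,0,0,1]]])

```text
time_s: 4.67
tool_pos: [0.3627, 0.3267, 0.0154]
tool_rot: [176.6, -0.2, 84.2]
force: [0.7, 0.2, -0.4]
grip_width: 0.087
grasp_force: 0.0
```

Emit:
servo_tool(series=[[[-0.014,0.02,0.012,0.002,0,0,1],[-0.014,0.04,0.015,0.002,0,0,1],[-0.0145,0.055,0.017,0.002,0,0,1],[-0.0145,0.07,0.018,0.002,0,0,1],[-0.0145,0.085,0.018,0.002,0,0,1],[-0.0145,0.1,0.019,0.002,0,0,1],[-0.0145,0.115,0.02,0.002,0,0,1],[-0.0145,0.13,0.021,0.002,0,0,1]]])

```text
time_s: 5.33
tool_pos: [0.4004, 0.3179, 0.0099]
tool_rot: [177.1, -0.1, 84.2]
force: [-1.5, -0.2, 0.7]
grip_width: 0.087
grasp_force: 0.5
```

```bash
cat > st.py <<'E'
from h import *
import sys
def state(n):
    o=get_obs();p=o['tool_pos'];r=R.from_euler('xyz',o['tool_rot'],degrees=True)
    b=np.radians(B);q=p[:2]-bay(0,0)
    tob=lambda q:(np.array([[np.cos(b),np.sin(b)],[-np.sin(b),np.cos(b)]])@(q-bay(0,0))*1e3).round(1)
    print('T bay',tob(p[:2]),'z',p[2].round(4),o['tool_rot'].round(1),'q',o['qpos'].round(0),'F',o['force'].round(1))
    for cam in('scene','wrist'):
        shot(cam,n+cam);d=load(n+cam);c=cloud(d).reshape(-1,3);f=d['frame'].reshape(-1,3).astype(int)
        e=np.array([tob(x) for x in c[:,:2]]) if 0 else (c[:,:2]-bay(0,0))@np.array([[np.cos(b),-np.sin(b)],[np.sin(b),np.cos(b)]])*1e3
        m=(c[:,2]>.061)&(c[:,2]<.069)&(e[:,0]>-160)&(e[:,0]<160)&(abs(e[:,1])<40)&(f.max(1)-f.min(1)<20)
        # lid is grey (~75); fingers are darker
        m&=(f.mean(1)>60)
        if m.sum()>20: print(cam,'jar-ish',m.sum(),[np.round(x,1) for x in cv2.minEnclosingCircle(e[m].astype(np.float32))],np.median(e[m],0).round(1))
    return p,r
E
python3 - <<'E'
from st import *
p,r=state('s1')
E
```

```text
T bay [-91.7  13.4] z 0.0099 [ 1.771e+02 -1.000e-01  8.420e+01] q [  2.  20. -50. 116.  22.  52. -66.] F [-1.5 -0.2  0.7]
scene jar-ish 46 [array([-76. ,  23.8]), np.float64(36.8)] [-100.    18.4]
wrist jar-ish 3663 [array([-91.1,  11.9]), np.float64(45.0)] [-114.5   14.1]
```

```bash
python3 - <<'E'
from h import *
o=get_obs();p=o['tool_pos'];r=R.from_euler('xyz',o['tool_rot'],degrees=True)
h=np.radians(-12);u=np.array([np.cos(h),np.sin(h)])
rows(p,r,[T(*(np.array([-91.7,13.4])+s*u),.010,-12) for s in(5,35,65)])
E
```

```text
[-0.0, 0.0143, 0.0005, -0.0006, -0.0007, 0.0005, 1]
[-0.0002, 0.1141, 0.0056, -0.0006, -0.0007, 0.0005, 1]
[-0.0003, 0.214, 0.0106, -0.0006, -0.0007, 0.0005, 1]
```

Emit:
servo_tool(series=[[[0,0.018,0.001,0,0,0,1],[0,0.036,0.002,0,0,0,1],[0,0.054,0.003,0,0,0,1],[0,0.072,0.004,0,0,0,1],[0,0.09,0.0045,0,0,0,1],[0,0.108,0.005,0,0,0,1],[0,0.126,0.006,0,0,0,1],[0,0.144,0.007,0,0,0,1],[0,0.162,0.008,0,0,0,1],[0,0.18,0.009,0,0,0,1],[0,0.198,0.01,0,0,0,1],[0,0.214,0.0105,0,0,0,1]]])

```text
time_s: 6.43
tool_pos: [0.4647, 0.3112, 0.0099]
tool_rot: [177.1, -0.1, 84.2]
force: [-1.8, 0.9, -0.5]
grip_width: 0.0866
grasp_force: 0.6
```

```bash
python3 - <<'E'
from st import *
p,r=state('s2')
n=6
print('B')
rows(p,r,[T(-28+26*k,2.5*k,.010,-12+15*k,3,round(1-.195*k,3)) for k in np.linspace(0,1,n+1)[1:]])
a=cv2.imread('pics/s2wrist.png')[60:384];cv2.imwrite('pics/s2c.png',np.vstack([cv2.resize(a,None,fx=1.0,fy=1.0),cv2.resize(cv2.imread('pics/s2scene.png')[140:250,180:340],(512,352))[:270]]))
E
```

```text
T bay [-28.4  -0.1] z 0.0099 [ 1.771e+02 -1.000e-01  8.420e+01] q [  3.  25. -47. 109.  25.  54. -62.] F [-1.8  0.9 -0.5]
scene jar-ish 26 [array([-10.2,   0.4]), np.float64(31.2)] [-32.5   3.5]
wrist jar-ish 3668 [array([-32.2,  -5.8]), np.float64(48.6)] [-51.2   0.5]
B
[0.0048, 0.0153, 0.0005, -0.0007, 0.0002, -0.0132, np.float64(0.968)]
[0.0092, 0.0291, 0.0012, -0.0007, 0.0009, -0.027, np.float64(0.935)]
[0.0135, 0.0429, 0.0019, -0.0007, 0.0016, -0.0409, np.float64(0.902)]
[0.0178, 0.0568, 0.0026, -0.0006, 0.0023, -0.0548, np.float64(0.87)]
[0.0222, 0.0706, 0.0033, -0.0006, 0.003, -0.0686, np.float64(0.838)]
[0.0265, 0.0844, 0.004, -0.0006, 0.0038, -0.0825, np.float64(0.805)]
```

View pics/s2c.png

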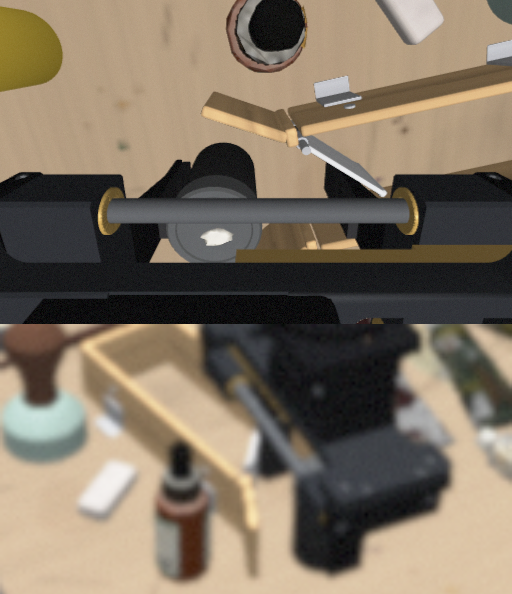

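```bash
cat > lid.py <<'E'
from h import *
from scipy.optimize import least_squares
def lid(n,cx):
    b=np.radians(B);d=load(n);c=cloud(d);e=(c[...,:2]-bay(0,0))@np.array([[np.cos(b),-np.sin(b)],[np.sin(b),np.cos(b)]])*1e3
    f=d['frame'].astype(int)
    m=(c[...,2]>.061)&(c[...,2]<.069)&(abs(e[...,0]-cx)<27)&(abs(e[...,1])<35)&(f.mean(2)>55)
    m=cv2.morphologyEx(m.astype(np.uint8),cv2.MORPH_OPEN,np.ones((3,3)))>0
    q=e[m]; 
    # outermost points per y-bin (front edge / left edge), robust circle fit r=22
    h=cv2.convexHull(q.astype(np.float32))[:,0]
    s=least_squares(lambda t:np.hypot(h[:,0]-t[0],h[:,1]-t[1])-22,[cx,0],loss='soft_l1',f_scale=.7).x
    print(n,'lid',s.round(1),'ext',q.min(0).round(1),q.max(0).round(1),len(q))
E
python3 - <<'E'
from lid import *
lid('s1wrist',-114);lid('s2wrist',-51);lid('w2',-131)
E
```

```text
s1wrist lid [-113.4   17.3] ext [-135.7   -2.2] [-91.9  35. ] 3301
s2wrist lid [-50.    4.2] ext [-72.1 -15.9] [-28.6  26.1] 3686
w2 lid [-130.9   20.4] ext [-152.8   -1.2] [-108.9   35. ] 2218
```

Emit:
servo_tool(series=[[[0.003,0.009,0.0005,0,0,-0.008,0.98],[0.006,0.017,0.001,0,0,-0.0165,0.96],[0.009,0.0255,0.0015,0,0.001,-0.025,0.94],[0.012,0.034,0.002,0,0.001,-0.033,0.92],[0.015,0.042,0.002,0,0.002,-0.041,0.9],[0.018,0.0505,0.0025,0,0.002,-0.05,0.88],[0.021,0.059,0.003,0,0.0025,-0.058,0.86],[0.024,0.0675,0.003,0,0.003,-0.066,0.84],[0.027,0.076,0.0035,0,0.0035,-0.074,0.825],[0.03,0.084,0.004,0,0.004,-0.0825,0.805],[0.03,0.084,0.004,0,0.004,-0.0825,0.805]]])

```text
time_s: 7.45
tool_pos: [0.4907, 0.3177, 0.0099]
tool_rot: [177.1, -0.1, 99.2]
force: [0.1, 0.1, -0.2]
grip_width: 0.0707
grasp_force: 0.4
```

```bash
python3 - <<'E'
from st import *
from lid import *
p,r=state('s3');lid('s3wrist',-17);print(get_obs()['grip_width'])
rows(p,r,[T(8,3.5,.010,3,3,.575)])
cv2.imwrite('pics/s3c.png',cv2.imread('pics/s3wrist.png')[60:])
E
```

```text
T bay [-1.9  3.6] z 0.0099 [ 1.771e+02 -1.000e-01  9.920e+01] q [  5.  29. -49. 106.  28.  55. -48.] F [ 0.1  0.1 -0.2]
scene jar-ish 69 [array([ 8.4, 13. ]), np.float64(32.5)] [-5.7  2. ]
wrist jar-ish 2810 [array([-5.4, -2.4]), np.float64(40.3)] [-18.3  -0.3]
s3wrist lid [-16.9   0.3] ext [-38.8 -15.6] [ 5.  22.5] 2870
0.0705084255773576
[-0.0021, 0.033, 0.0015, -0.0005, -0.0004, 0.0004, 0.575]
```

View pics/s3c.png

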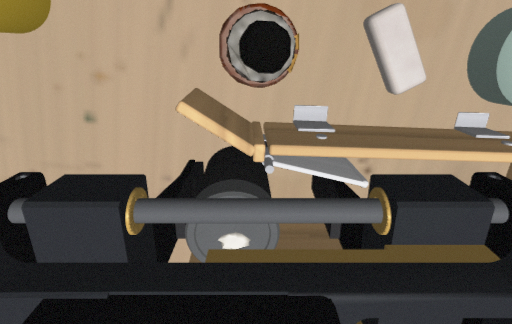

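Emit:
servo_tool(series=[[[0,0.0055,0,0,0,0,0.767],[-0.001,0.011,0,0,0,0,0.728],[-0.001,0.0165,0.0005,0,0,0,0.69],[-0.001,0.022,0.001,0,0,0,0.652],[-0.002,0.0275,0.001,0,0,0,0.613],[-0.002,0.033,0.0015,0,0,0,0.58],[-0.002,0.033,0.0015,0,0,0,0.58],[-0.002,0.033,0.0015,0,0,0,0.58]]])

```text
time_s: 8.22
tool_pos: [0.5003, 0.3188, 0.0101]
tool_rot: [177.1, -0.1, 99.1]
force: [0.2, -1.5, -0.7]
grip_width: 0.0511
grasp_force: 0.5
```

```bash
python3 - <<'E'
from st import *
from lid import *
p,r=state('s4');lid('s4wrist',4);print(get_obs()['grip_width'],get_obs()['grasp_force'])
rows(p,r,[T(x,3.0,.010,3,3,.58) for x in(30,62,116)])
E
```

```text
T bay [7.8 3.7] z 0.0101 [ 1.771e+02 -1.000e-01  9.910e+01] q [  4.  29. -49. 105.  29.  56. -48.] F [ 0.2 -1.5 -0.7]
scene jar-ish 64 [array([18.2,  8.6]), np.float64(24.5)] [14.2  1.9]
wrist jar-ish 2675 [array([7.1, 0.2]), np.float64(26.6)] [2.1 0.4]
s4wrist lid [2.4 1.2] ext [-19.5  -9.7] [24.4 23.1] 2750
0.05087556854435379 0.46164691203557595
[-0.0061, 0.0737, 0.0042, -0.0005, -0.0004, -0.0001, 0.58]
[-0.0117, 0.1801, 0.0096, -0.0005, -0.0004, -0.0001, 0.58]
[-0.0211, 0.3596, 0.0188, -0.0005, -0.0004, -0.0001, 0.58]
```

Emit:
servo_tool(series=[[[-0.002,0.018,0.001,0,0,0,0.58],[-0.003,0.036,0.002,0,0,0,0.58],[-0.0045,0.054,0.003,0,0,0,0.58],[-0.006,0.072,0.004,0,0,0,0.58],[-0.007,0.09,0.005,0,0,0,0.58],[-0.008,0.108,0.006,0,0,0,0.58],[-0.009,0.126,0.007,0,0,0,0.58],[-0.01,0.144,0.008,0,0,0,0.58],[-0.011,0.162,0.009,0,0,0,0.58],[-0.012,0.18,0.01,0,0,0,0.58],[-0.013,0.198,0.0105,0,0,0,0.58],[-0.014,0.216,0.0115,0,0,0,0.58]]])

```text
time_s: 9.32
tool_pos: [0.5656, 0.3248, 0.0099]
tool_rot: [177.1, -0.1, 99.1]
force: [-1.2, -0.7, 1.2]
grip_width: 0.0505
grasp_force: 0.6
```

```bash
python3 - <<'E'
from st import *
from lid import *
p,r=state('s5');lid('s5wrist',68);print(get_obs()['grip_width'],get_obs()['grasp_force'])
rows(p,r,[T(x,3.0,.010,3,3,.58) for x in(118,)])
cv2.imwrite('pics/s5c.png',cv2.imread('pics/s5wrist.png')[60:])
E
```

```text
T bay [73.3  2.8] z 0.0099 [ 1.771e+02 -1.000e-01  9.910e+01] q [  3.  35. -46.  96.  31.  59. -45.] F [-1.2 -0.7  1.2]
scene jar-ish 27 [array([88.2,  6.3]), np.float64(18.3)] [87.4 -2.8]
wrist jar-ish 2355 [array([73.4, -2.9]), np.float64(26.0)] [69.4 -1.9]
s5wrist lid [69.8 -6.8] ext [ 47.7 -10.7] [91.4  6. ] 2442
0.050420448895178056 0.22298807802144438
[-0.007, 0.1486, 0.0073, -0.0004, -0.0004, -0.0, 0.58]
```

View pics/s5c.png

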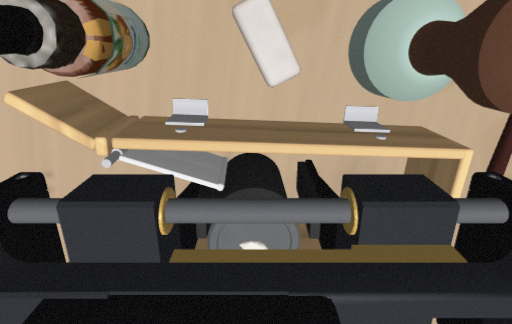

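Emit:
servo_tool(series=[[[-0.008,0.014,0.001,0,0,0,0.58],[-0.018,0.029,0.0015,0,0,0,0.58],[-0.025,0.045,0.002,0,0,0,0.58],[-0.03,0.062,0.003,0,0,0,0.58],[-0.03,0.08,0.004,0,0,0,0.58],[-0.03,0.098,0.005,0,0,0,0.58],[-0.03,0.116,0.0055,0,0,0,0.58],[-0.03,0.134,0.0065,0,0,0,0.58],[-0.03,0.15,0.0075,0,0,0,0.58],[-0.03,0.15,0.0075,0,0,0,0.58]]])

```text
time_s: 10.25
tool_pos: [0.6119, 0.3233, 0.01]
tool_rot: [177.0, -0.1, 99.1]
force: [1.1, -1.1, -0.3]
grip_width: 0.0506
grasp_force: 0.0
```

```bash
python3 - <<'E'
from st import *
from lid import *
p,r=state('s6');lid('s6wrist',114);print(get_obs()['grip_width'],get_obs()['grasp_force'])
rows(p,r,[T(119,-4,z,3,3,.7) for z in(.01,.06,.2)])
cv2.imwrite('pics/s6c.png',cv2.imread('pics/s6wrist.png')[60:])
E
```

```text
T bay [119.2  -3.7] z 0.01 [ 1.77e+02 -1.00e-01  9.91e+01] q [  2.  39. -45.  90.  32.  61. -42.] F [ 1.1 -1.1 -0.3]
scene jar-ish 31 [array([130.6,   3.7]), np.float64(20.8)] [127.5   8.9]
wrist jar-ish 2667 [array([118.6,  -6.6]), np.float64(26.0)] [114.2  -6.6]
s6wrist lid [114.6  -6.2] ext [ 92.9 -16.8] [136.7  15.7] 2753
0.050269615375624584 0.0
[-0.0011, -0.0008, -0.0, -0.0003, -0.0005, -0.0002, 0.7]
[-0.0008, 0.0078, -0.1664, -0.0003, -0.0005, -0.0002, 0.7]
[-0.0001, 0.0318, -0.6325, -0.0003, -0.0005, -0.0002, 0.7]
```

View pics/s6c.png

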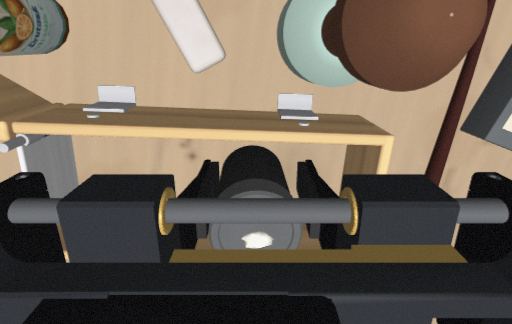

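The flap has fallen shut and the jar stands between the fingers at about (255,225) in the picture. Next I open slightly and lift straight up.

Emit:
servo_tool(series=[[[0,0,0,0,0,0,0.64],[0,0,0,0,0,0,0.7],[0,0,0,0,0,0,0.7],[0,0.002,-0.04,0,0,0,0.7],[0,0.005,-0.1,0,0,0,0.7],[0,0.01,-0.19,0,0,0,0.7],[0,0.015,-0.29,0,0,0,0.7],[0,0.02,-0.39,0,0,0,0.7],[0,0.025,-0.49,0,0,0,0.7],[0,0.03,-0.59,0,0,0,0.7],[0,0.035,-0.69,0,0,0,0.7],[0,0.035,-0.69,0,0,0,0.7]]])

```text
time_s: 11.35
tool_pos: [0.6128, 0.3255, 0.2259]
tool_rot: [176.5, -0.3, 99.1]
force: [0.6, 0.3, 1.3]
grip_width: 0.0608
grasp_force: 0.0
```

```bash
python3 - <<'E'
from st import *
from lid import *
p,r=state('s7');lid('s7wrist',114);print(get_obs()['time_s'])
cv2.imwrite('pics/s7c.png',np.vstack([cv2.imread('pics/s7wrist.png')[:230],cv2.resize(cv2.imread('pics/s7scene.png')[110:290,140:360],(450,368))[:,:].copy() if 0 else cv2.resize(cv2.imread('pics/s7scene.png')[120:280,120:340],(512,370))]))
E
```

```text
T bay [120.4  -1.6] z 0.2259 [176.5  -0.3  99.1] q [  5.  29. -51.  78.  24.  80. -36.] F [0.6 0.3 1.3]
scene jar-ish 192 [array([114.3,  -5.3]), np.float64(22.4)] [114.4  -4.5]
wrist jar-ish 988 [array([114.5,  -7. ]), np.float64(22.1)] [114.2  -5.9]
s7wrist lid [114.4  -6.9] ext [ 92.7 -28.3] [136.2  14.5] 1007
11.45
```

View pics/s7c.png

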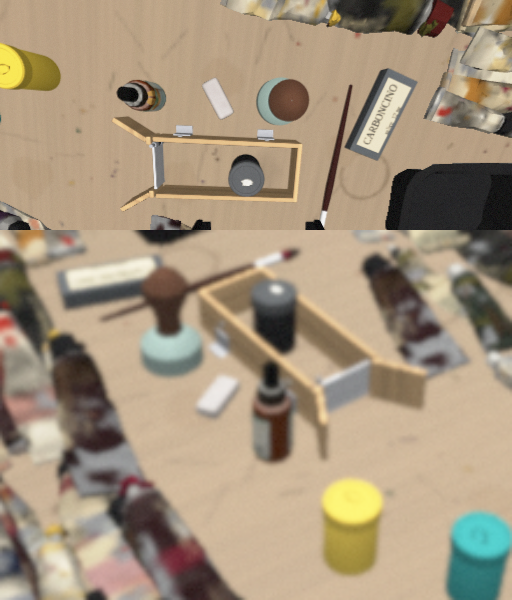

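The jar stands in the bay at (246,175), with the flap shut at (157,165) and the bystanders where they were.

```bash
python3 -c "
from cell import env
print(env.sign_off())"
```

```text
the job is handed in; nothing more can be done
None
```

The job is handed in: the jar stands upright in the bay, about 114 mm past the doorway, the flap is shut behind it, and the muller, dropper bottle and eraser look unmoved in the last pictures; it took about 11.5 of the 51 s.

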